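Free the stuck orange parts cup

TASK

The orange screw cup is stuck in the grey holder it was nested in: take it by its rim from above, twist it in the holder by about 60 degrees, either way, so that it comes loose, and pull it straight up out of the holder. Then set it down upright, without dropping it, wholly on the round black pad, and let go. Leave the green cup in its own holder.

Things in the scene. Friction and masses are not known exactly. Their poses are not given: they have to be found in the camera images.
- cup_orange: Orange plastic cup, loose, about 60 g, 74 mm high. Origin: centre of its underside, z up. Foot 40 mm across; from 48 to 74 mm up a straight round collar 56 mm across, to grip at any yaw. Two lugs on its side at its +x and -x, tips 32 mm from the axis, 22 to 28 mm up; white marks on the rim show them. At the start its origin is 5 mm and its rim 79 mm above the bench.
- holder_orange: Grey holder of the orange cup, fixed, 78 mm across, 42 mm high, floor 5 mm thick; may be either of two alike. Origin: centre of its underside. Steel clips at its +x and -x catch the cup's lugs (aligned within 6 deg at the start): the cup lifts only 3 mm, but turns easily; turned 35 to 145 deg either way it pulls straight up. Sideways play 3 mm; 102 mm over its two foot ears.
- cup_green: Green cup of the same shape and size as the orange one, caught in the same way in the other grey holder, where it must stay. Origin: centre of its underside, z up.
- pad: Round black rubber pad, 100 mm across, 4 mm thick, fixed on the bench. Origin: centre of its underside; its upper face is 4 mm above the bench. A tall microscope, 0.2 to 0.35 m high, stands on the bench behind it and to the right, close to where the gripper starts: move away from it to the left before turning the wrist.
There are look-alikes about, which are no part of the job. There is more than one size of the pad; the one meant has the size given above.

How it is judged:
On the way, in this order (a step that is already met when the one before it is completed fails the run):
1. the orange cup is twisted at least 23 degrees from the clips while still down in its holder (angle between the x axis of cup_orange and the x axis of holder_orange, either way round above 0.4 rad and z of cup_orange in the frame of holder_orange below 0.015 m and horizontal distance between cup_orange and holder_orange below 0.015 m), for 0.05 s.
2. the orange cup is pulled up clear of its holder, 45 mm or more (z of cup_orange in the frame of holder_orange above 0.05 m), for 0.1 s.
At the end, for the whole second after the job is handed in: The orange cup stands upright (within 6 degrees) and at rest on the black pad, its axis within 30 mm of the pad's centre so that its whole foot is on the pad, and the green cup is still in its holder (horizontal distance between cup_orange and pad below 0.03 m and z of cup_orange in the frame of pad between 0 and 0.008 m and angle between cup_orange's own z axis and vertical below 0.1 rad and linear speed of cup_orange below 0.02 m/s and distance of cup_green from where it was at the start of the episode below 0.02 m); the robot touches nothing.
It fails at once if the green cup is taken out of its place (moved more than 20 mm) (distance of cup_green from where it was at the start of the episode above 0.02 m).
It fails at once if the orange cup is dropped (falls free faster than 0.6 m/s, a fall of about 18 mm) (linear speed of cup_orange above 0.6 m/s and contact force between the fingers and cup_orange below 0.05 N).
It also fails if it takes over 40 s, if anything falls off the work surface, if the arm or the gripper's body presses on something with over 40 N, if the wrist force passes 120 N, or if a joint passes its speed limit or range.

ROBOT

A 7-joint arm with a two-finger parallel gripper is mounted at the origin on a cart in front of the work surface, level with it; the furniture and walls round the work are solid. World frame = base frame: x ahead of the robot, y to its left, z up, the work surface at z = 0. Lengths are in m, angles in rad, forces in N, time in s.
With the tool pointing down it reaches from about 0.425 to 1.025 m from the base axis. Payload 3.6 kg.
Tool frame: the origin (TCP) lies midway between the tips of the shut fingers; the grasp point (between the pads) lies 19 mm behind it (grip_depth is the z of the grasp point in the tool frame, in m); z points along the fingers, y is the line along which they close (so a half turn about z gives the same grasp; the last joint's range is limited). The gripper opens to 85 mm and grips with 20 to 120 N. Pads are 22 mm wide; open, the fingers measure 114 mm over their backs; the gripper's body (76 mm by 85 mm) begins 54 mm behind the grasp point. The pads swing forward as they close: fully open they stand 13 mm farther back than shut.
Start: joints at [1.093, 0.591, 0.048, 1.609, -0.033, 0.943, -0.034], TCP at [0.272, -0.672, 0.195] pointing down, gripper open.
Joint ranges: [-2.69, 2.69], [-0.47, 2.24], [-1.27, 1.36], [0.19, 2.51], [-1.53, 4.68], [0.08, 2.07], [-3.09, 3.09]. Speed limits (rad/s): [2.57, 2.57, 3.14, 3.14, 3.14, 3.14, 3.14].

INTERFACE

Orientations are given as a unit quaternion [w, x, y, z].
In Python, from workcell import * gives the robot as it stands.
- The arm moves only by the tool apply_moves, never from a script. Its arguments are lists of equal length, an entry for each row: "slide": the shift along the tool's x, y, z in cm, a list of three; "delta_rot": the turn, a rotation vector about the tool's x, y, z in degrees, a list of three; "jaw": the finger opening in cm, from 0 to 8.54. In form: {"slide": [[tx, ty, tz], ...], "delta_rot": [[wx, wy, wz], ...], "jaw": [jaw, ...]}. A call has 1 to 10 rows; each row shifts and turns the commanded pose from where the row before left it, along the tool's axes as they then stand; what a row does not reach is not made up. A row lasts 1/12 s, in which the tool goes at most 41.7 mm and 7.16 degrees, less where a joint would pass 70% of its speed; a pose out of reach is approached as far as the arm can. A call with a gripper value outside its range is refused whole. The fingers move at their own pace and stop on an object; "newtons" is the grip in N (left out, the last holds). Time passes only in rows, so rows that do not move let the fingers close. It gives the time, the measured TCP pose, the force, the opening and the grip force at its end, in the units of the state.
- get_obs(): the state, without advancing time (a new reading comes with each control period).
- capture(name): name is "scene" or "top"; returns a dict with "image" (384x512x3 uint8, red, green, blue), "mtx" (3x3 intrinsics, pixels), "rvec" (rotation vector, rad) and "tvec" (3), from world to camera coordinates, as OpenCV has them. Camera axes: x right, y down, z forward; pixel columns grow to the right and rows downward; lengths in m; the calibration is good to about 2 mm. A picture is of the moment at which its call begins. There is no depth.
- job_done(): hands the job in; it is judged then, once.
The state is a dict: "clock": time; "joint_pos": joint angles; "joint_velocities": joint speeds; "joint_torque": joint torques, N m; "tcp_pos": TCP position; "orientation": TCP orientation; "contact_force": force on the tool from outside, world axes, zero at the start; "ft_torque": the same for the moment, N m; "gripper_width": finger opening in m; "grasp_force": force on a finger pad.
Only numpy, scipy, OpenCV 4.12 (cv2) and the standard library are available. Lean on these libraries where they do the work, as an engineer would, in place of code of your own. Each camera call takes 0.05 s, during which the arm holds its last target. There are 200 camera calls.

## Working session

There is one attempt and no reset: what is moved stays moved. The work goes in short steps, Python scripts to look and compute and a tool call to move; the robot and the scene stay as the last step left them, time stands still between calls to the robot, and variables do not carry over. Pictures are saved under pics/ and viewed, at most 10 in all, crops included, and the job is handed in when it is done.

Besides the shell and the picture viewer there is one more tool, called after "Request:" as name(argument=value, ...), one argument or row to a line, values as JSON. apply_moves: Moves the arm, as the interface text tells. Its arguments: {"type":"object","properties":{"slide":{"type":"array","items":{"type":"array","items":{"type":"number"}}},"delta_rot":{"type":"array","items":{"type":"array","items":{"type":"number"}}},"jaw":{"type":"array","items":{"type":"number"}},"newtons":{"type":"number"}},"required":["slide","delta_rot","jaw"]}

```bash
mkdir -p pics; cat > h.py <<'E'
from workcell import *
import numpy as np, cv2
def ray(c,uv,z):
    R=cv2.Rodrigues(np.array(c["rvec"],float))[0]; t=np.array(c["tvec"],float).ravel()
    d=R.T@np.linalg.inv(np.array(c["mtx"]))@np.array([uv[0],uv[1],1.]); o=-R.T@t
    return o+d*(z-o[2])/d[2]
def proj(c,p):
    return cv2.projectPoints(np.array(p,float).reshape(-1,3),np.array(c["rvec"],float),np.array(c["tvec"],float),np.array(c["mtx"],float),None)[0].reshape(-1,2)
E
python3 - <<'E'
from h import *
for n in("top","scene"):
    c=capture(n); cv2.imwrite(f"pics/{n}0.png",c["image"][:,:,::-1])
    R=cv2.Rodrigues(np.array(c["rvec"],float))[0]; print(n,-R.T@np.array(c["tvec"]).ravel(),c["mtx"][0])
print(get_obs())
E
```

```text
top [ 0.2621655  -0.23463443  1.52633515] [450.11677784   0.         256.1192538 ]
scene [-0.17267744  0.52290665  1.28872293] [462.7332046    0.         251.64484892]
{'clock': 0.1, 'joint_pos': array([ 1.09253392,  0.59204129,  0.04833382,  1.60971551, -0.03328196,
        0.94272426, -0.03373799]), 'joint_velocities': array([ 0.00063221, -0.00327593,  0.00088797, -0.0007689 , -0.00032438,
       -0.00128748,  0.00047001]), 'joint_torque': array([ 4.93861386e-03, -5.49993718e+01,  1.55306909e+00, -1.98823446e+01,
        9.66645341e-03,  3.82131358e-03,  7.14475732e-06]), 'tcp_pos': array([ 0.27178721, -0.67122276,  0.19433803]), 'orientation': array([-1.00583872e-03,  9.81548547e-01,  1.91210264e-01, -2.71312377e-04]), 'contact_force': array([0.25018447, 0.19503583, 0.14851864]), 'ft_torque': array([-0.00926079, -0.02036936,  0.00092197]), 'grasp_force': 0.0, 'gripper_width': 0.08519099732761877}
```

View pics/top0.png

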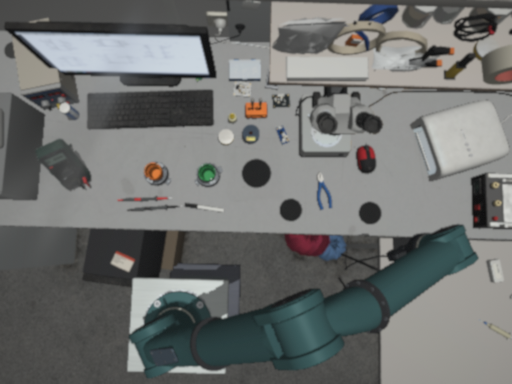

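View pics/scene0.png

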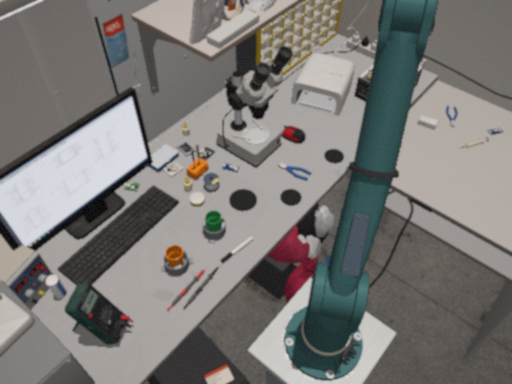

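The top view shows the orange cup at (156,173) and the green cup at (207,175). There are three black discs, at (256,173), (290,210) and (370,212), and the first is the largest. The scene view shows the same cups at (175,257) and (213,222), and the large disc at (243,200). Next I'll measure them and make an enlarged crop.

```bash
cat > m.py <<'E'
from h import *
T=capture("top"); S=capture("scene")
def blob(m,lo=20):
    n,l,s,c=cv2.connectedComponentsWithStats(m.astype(np.uint8)); return [(s[i],c[i],l==i) for i in range(1,n) if s[i][4]>=lo]
for nm,c in(("top",T),("scene",S)):
    im=c["image"]; hsv=cv2.cvtColor(im,cv2.COLOR_RGB2HSV)
    roi=np.zeros(im.shape[:2],bool)
    if nm=="top": roi[140:230,130:400]=1
    else: roi[140:290,140:360]=1
    for col,(a,b) in dict(orange=(5,18),green=(55,85)).items():
        m=(hsv[...,0]>=a)&(hsv[...,0]<=b)&(hsv[...,1]>130)&roi
        for s,ce,mm in blob(m,60): print(nm,col,s,ce.round(1))
    m=(im.max(2)<40)&roi
    for s,ce,mm in blob(m,100):
        k=cv2.findContours(mm.astype(np.uint8),0,1)[0][0][:,0]
        p=np.array([ray(c,q,.004)[:2] for q in k]); (cx,cy),r=cv2.minEnclosingCircle(p.astype(np.float32))
        print(nm,"dark",ce.round(1),"ctr",round(cx,4),round(cy,4),"diam",round(2*r,4),"eqdiam",(2*np.sqrt(cv2.contourArea((p*1000).astype(np.float32))/np.pi)).round(1))
a=T["image"][145:235,135:305][:,:,::-1]; b=S["image"][180:280,150:320][:,:,::-1]
cv2.imwrite("pics/crop1.png",np.vstack([cv2.resize(a,None,fx=3.1,fy=3.1,interpolation=2),cv2.resize(b,None,fx=3.1,fy=3.1,interpolation=2)]))
E
python3 m.py
```

```text
top orange [145 163  17  17 222] [153.2 171.3]
top green [199 166  15  15 159] [206.3 172.4]
top dark [255.6 172.7] ctr 0.511 -0.2419 diam 0.0837 eqdiam 76.9
top dark [291.5 209.3] ctr 0.3881 -0.3619 diam 0.0614 eqdiam 40.5
top dark [370.  212.5] ctr 0.3853 -0.6312 diam 0.061 eqdiam 55.0
scene orange [187 157  21  22 286] [197.1 167.9]
scene orange [166 246  18  21 287] [174.2 255.3]
scene green [206 212  16  19 224] [213.2 220.9]
scene dark [307.5 223.5] ctr 0.2825 -0.3215 diam 0.1355 eqdiam 67.7
scene dark [270.3 275.8] ctr 0.2557 -0.0773 diam 0.1447 eqdiam 99.5
```

View pics/crop1.png

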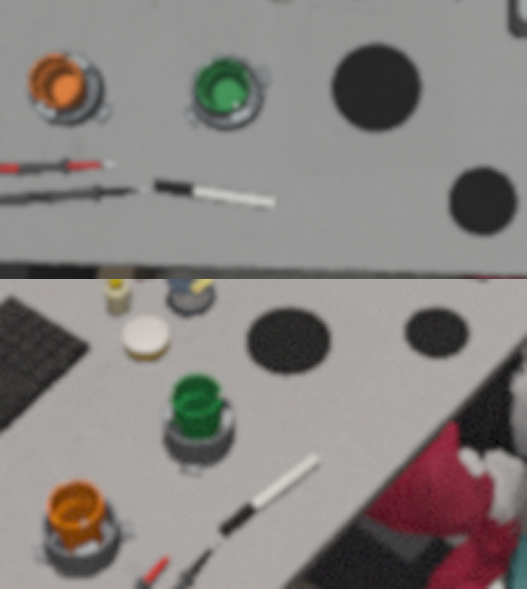

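Three black discs could be the pad: top (256,173) spans about 29 px (98 mm), and (290,210) and (370,212) span about 22 px (75 mm). The first fits the 100 mm pad, and the crop confirms it. The crop also shows the orange cup in the left holder and the green cup in the right one, with the ears visible. Next I'll fit positions more precisely.

```bash
cat > m2.py <<'E'
from h import *
from scipy.optimize import least_squares
T=capture("top"); S=capture("scene")
def up(c,x0,y0,x1,y1): return cv2.resize(c["image"][y0:y1,x0:x1],None,fx=4,fy=4,interpolation=cv2.INTER_CUBIC),(lambda k:(k+.5)/4-.5+np.array([x0,y0]))
def fit(nm,c,box,z,f):
    im,g=up(c,*box); m=f(im).astype(np.uint8)
    k=max(cv2.findContours(m,0,1)[0],key=cv2.contourArea)
    k=cv2.convexHull(k)[:,0]
    p=np.array([ray(c,g(q),z)[:2] for q in k])*1000
    (x,y),(a,b),an=cv2.fitEllipse(p.astype(np.float32)); print(nm,z,"ell ctr",round(x,1),round(y,1),"axes",round(a,1),round(b,1),"bbox",p.min(0).round(1),p.max(0).round(1))
dark=lambda im:im.max(2)<85
H=lambda im:cv2.cvtColor(im,cv2.COLOR_RGB2HSV)
org=lambda im:(H(im)[...,0]>=3)&(H(im)[...,0]<=20)&(H(im)[...,1]>110)
grn=lambda im:(H(im)[...,0]>=50)&(H(im)[...,0]<=90)&(H(im)[...,1]>100)
fit("padT",T,(235,150,278,195),.004,dark); fit("padS",S,(225,185,262,215),.004,dark)
fit("smallT",T,(275,192,308,225),.004,dark);fit("small2T",T,(355,198,388,230),.004,dark)
fit("orgT",T,(138,155,175,190),.079,org); fit("orgS",S,(155,238,195,275),.079,org)
fit("grnT",T,(190,157,225,190),.079,grn); fit("grnS",S,(195,203,230,240),.079,grn)
E
python3 m2.py
```

```text
padT 0.004 ell ctr 511.1 -241.7 axes 95.8 96.3 bbox [ 463.2 -289.6] [ 559.  -193.4]
padS 0.004 ell ctr 513.9 -237.7 axes 93.4 94.2 bbox [ 466.7 -284.8] [ 561.1 -191. ]
smallT 0.004 ell ctr 388.6 -361.6 axes 72.7 73.4 bbox [ 352.5 -397.8] [ 425.  -326.2]
small2T 0.004 ell ctr 385.8 -631.3 axes 73.0 73.7 bbox [ 349.9 -668. ] [ 422.5 -594.8]
orgT 0.079 ell ctr 494.1 93.0 axes 54.2 61.6 bbox [466.6  64. ] [523.5 121.5]
orgS 0.079 ell ctr 489.2 106.2 axes 56.8 83.9 bbox [451.2  72.7] [527.6 139.2]
grnT 0.079 ell ctr 495.2 -80.2 axes 51.5 54.9 bbox [ 468.3 -105.6] [522.2 -54.1]
grnS 0.079 ell ctr 488.6 -65.4 axes 52.4 81.9 bbox [ 452.5 -100.1] [524.1 -30.9]
```

Request:
apply_moves(
  slide=[
    [0.9,-1.7,0],
    [1.8,-3.5,0],
    [1.8,-3.5,0],
    [1.8,-3.5,0],
    [1.8,-3.5,0],
    [1.8,-3.5,0],
    [1.8,-3.5,0],
    [1.8,-3.5,0],
    [0.9,-1.7,0],
    [0,0,0],
  ],
  delta_rot=[
    [0,0,0],
    [0,0,0],
    [0,0,0],
    [0,0,0],
    [0,0,0],
    [0,0,0],
    [0,0,0],
    [0,0,0],
    [0,0,0],
    [0,0,0],
  ],
  jaw=[8.5,8.5,8.5,8.5,8.5,8.5,8.5,8.5,8.5,8.5],
)

```text
clock: 1.13
tcp_pos: [0.3008, -0.3535, 0.1952]
orientation: [-0.002, 0.981, 0.194, -0.0]
contact_force: [-0.1, -1.0, -1.2]
gripper_width: 0.0851
grasp_force: 0.0
```

Request:
apply_moves(
  slide=[
    [2.8,1.1,0],
    [2.8,1.1,0],
    [2.8,1.1,0],
    [2.2,-3.1,0],
    [2.2,-3.1,0],
    [2.2,-3.1,0],
    [2.2,-3.1,0],
    [2.2,-3.1,0],
    [1.1,-1.5,0],
    [0,0,0],
  ],
  delta_rot=[
    [0,0,0],
    [0,0,0],
    [0,0,0],
    [0,0,0],
    [0,0,0],
    [0,0,0],
    [0,0,0],
    [0,0,0],
    [0,0,0],
    [0,0,0],
  ],
  jaw=[8.5,8.5,8.5,8.5,8.5,8.5,8.5,8.5,8.5,8.5],
)

```text
clock: 1.97
tcp_pos: [0.4416, -0.151, 0.1957]
orientation: [-0.001, 0.981, 0.195, 0.001]
contact_force: [-0.1, -1.1, 0.6]
gripper_width: 0.0849
grasp_force: 0.0
```

```bash
cat > go.py <<'E'
import sys
from h import *
from scipy.spatial.transform import Rotation as Ro
o=get_obs(); q=o["orientation"]; R=Ro.from_quat(np.r_[q[1:],q[0]])
print(o["clock"],o["tcp_pos"].round(4),"J",o["joint_pos"].round(2),"xaxis",R.as_matrix()[:,0].round(3),"z",R.as_matrix()[:,2].round(4))
if len(sys.argv)>3: print("tool cm",(R.inv().apply(np.array(list(map(float,sys.argv[1:4])))-o["tcp_pos"])*100).round(2))
E
python3 go.py 0.497 0.097 0.195
```

```text
1.9667 [ 0.4416 -0.151   0.1957] J [ 0.3   0.27 -0.08  2.17  0.03  0.7  -0.98] xaxis [0.924 0.383 0.002] z [ 0.0018  0.0016 -1.    ]
tool cm [ 14.61 -20.79   0.12]
```

Request:
apply_moves(
  slide=[
    [1.2,-1.7,0],
    [2.2,-3.1,0],
    [2.2,-3.1,0],
    [2.2,-3.1,0],
    [2.2,-3.1,0],
    [2.2,-3.1,0],
    [1.6,-2.3,0],
    [0.8,-1.3,0],
    [0,0,0],
    [0,0,0],
  ],
  delta_rot=[
    [0,0,0],
    [0,0,0],
    [0,0,0],
    [0,0,0],
    [0,0,0],
    [0,0,0],
    [0,0,0],
    [0,0,0],
    [0,0,0],
    [0,0,0],
  ],
  jaw=[8.5,8.5,8.5,8.5,8.5,8.5,8.5,8.5,8.5,8.5],
)

```text
clock: 2.8
tcp_pos: [0.4975, 0.0914, 0.1953]
orientation: [0.0, 0.982, 0.191, 0.0]
contact_force: [-0.1, -0.7, -0.4]
gripper_width: 0.0852
grasp_force: 0.0
```

```bash
python3 go.py 0.497 0.097 0.051; python3 - <<'E'
from h import *
c=capture("scene"); t=capture("top")
a=cv2.resize(c["image"][190:300,110:240][:,:,::-1],None,fx=3,fy=3); b=cv2.resize(t["image"][130:240,100:230][:,:,::-1],None,fx=3,fy=3)
cv2.imwrite("pics/hov.png",np.hstack([a,b]))
E
```

```text
2.8 [0.4975 0.0914 0.1953] J [-0.15  0.32 -0.16  2.09  0.07  0.73 -1.54] xaxis [ 0.927  0.376 -0.   ] z [ 2.e-04 -7.e-04 -1.e+00]
tool cm [ 0.16 -0.55 14.43]
```

View pics/hov.png

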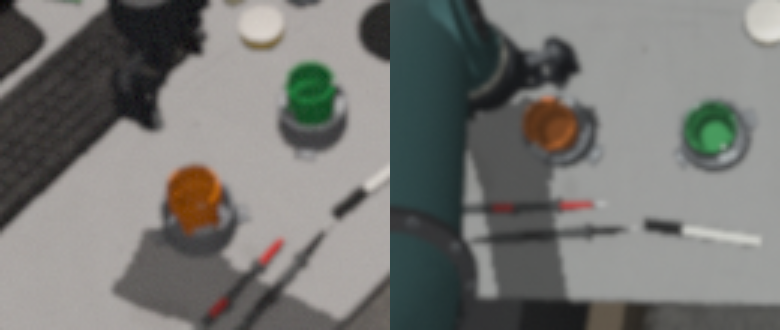

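Request:
apply_moves(
  slide=[
    [0.2,-0.5,1.5],
    [0,0,3],
    [0,0,3],
    [0,0,2.5],
    [0,0,2],
    [0,0,1.5],
    [0,0,1.0],
    [0,0,0.4],
    [0,0,0],
    [0,0,0],
  ],
  delta_rot=[
    [0,0,0],
    [0,0,0],
    [0,0,0],
    [0,0,0],
    [0,0,0],
    [0,0,0],
    [0,0,0],
    [0,0,0],
    [0,0,0],
    [0,0,0],
  ],
  jaw=[8.5,8.5,8.5,8.5,8.5,8.5,8.5,8.5,8.5,8.5],
)

```text
clock: 3.73
tcp_pos: [0.4972, 0.0969, 0.0469]
orientation: [0.0, 0.982, 0.191, 0.0]
contact_force: [-0.7, -1.0, 0.5]
gripper_width: 0.085
grasp_force: 0.0
```

```bash
python3 go.py 0.497 0.097 0.046; python3 - <<'E'
from h import *
c=capture("scene"); t=capture("top")
a=cv2.resize(c["image"][190:300,110:240][:,:,::-1],None,fx=3,fy=3); b=cv2.resize(t["image"][130:240,100:230][:,:,::-1],None,fx=3,fy=3)
cv2.imwrite("pics/low.png",np.hstack([a,b]))
E
```

```text
3.7333 [0.4972 0.0969 0.0469] J [-0.2   0.56 -0.1   2.2   0.15  0.39 -1.62] xaxis [0.927 0.374 0.001] z [ 9.e-04 -1.e-04 -1.e+00]
tool cm [-0.02 -0.01  0.09]
```

View pics/low.png

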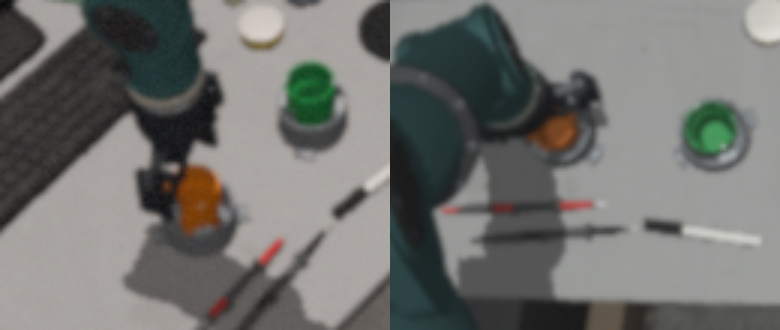

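```bash
python3 - <<'E'
from h import *
c=capture("scene"); t=capture("top")
d=np.array([.375,-.927,0]); p=np.array([.497,.097,.07])
P=[p-d*.045,p+d*.045,p,p+[0,0,.06]]
print("hstack px scene",((proj(c,P)-[110,190])*3).round(), "top",((proj(t,P)-[100,130])*3+[390,0]).round())
E
```

```text
hstack px scene [[178. 228.]
 [214. 156.]
 [196. 191.]
 [188. 159.]] top [[508. 137.]
 [587. 108.]
 [547. 122.]
 [535. 113.]]
```

```bash
python3 - <<'E'
from h import *
d=np.array([.375,-.927,0]); p=np.array([.497,.097,0])
out=[]
for n,(x0,y0) in dict(scene=(135,215),top=(120,140)).items():
    c=capture(n); im=cv2.resize(c["image"][y0:y0+75,x0:x0+65],None,fx=6,fy=6,interpolation=2)[:,:,::-1].copy()
    for s in(-.0425,-.057,.0425,.057):
        for z in(.06,.1):
            u=((proj(c,p+d*s+[0,0,z])[0]-[x0,y0]+.5)*6).astype(int); cv2.circle(im,tuple(map(int,u)),3,(255,0,255) if z<.08 else (255,255,0),-1)
    k=[p+[.028*np.cos(a),.028*np.sin(a),.079] for a in np.linspace(0,6.28,40)]
    cv2.polylines(im,[((proj(c,k)-[x0,y0]+.5)*6).astype(int)],True,(255,255,255),1)
    out.append(im)
cv2.imwrite("pics/ov.png",np.hstack(out))
E
```

```text
(no output)
```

View pics/ov.png

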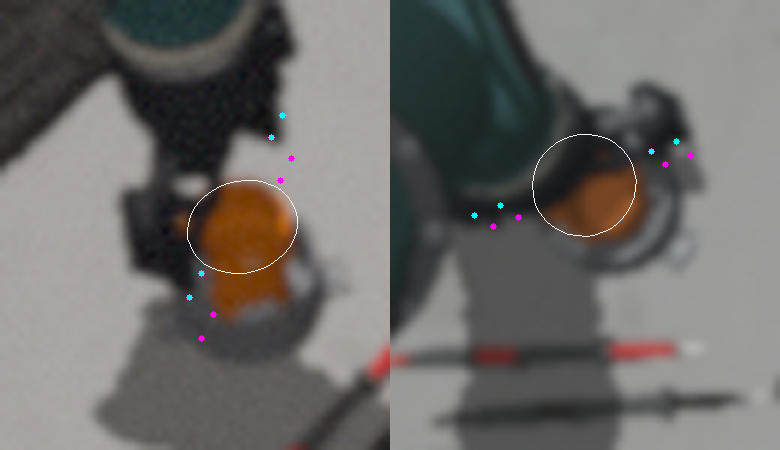

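The overlay shows dark finger bodies with grey tips, at the projected finger positions on both sides of the orange rim. Closing now.

Request:
apply_moves(
  slide=[
    [0,0,0],
    [0,0,0],
    [0,0,0],
    [0,0,0],
    [0,0,0],
    [0,0,0],
    [0,0,0],
    [0,0,0],
  ],
  delta_rot=[
    [0,0,0],
    [0,0,0],
    [0,0,0],
    [0,0,0],
    [0,0,0],
    [0,0,0],
    [0,0,0],
    [0,0,0],
  ],
  jaw=[7,6,5,5,5,5,5,5],
  newtons=40,
)

```text
clock: 4.7
tcp_pos: [0.4966, 0.0976, 0.0463]
orientation: [0.0, 0.982, 0.191, -0.0]
contact_force: [-0.1, 0.1, -1.0]
gripper_width: 0.0502
grasp_force: 0.0
```

```bash
sed -n '/^d=/,$p' <<'E' > ov.py
from h import *
E
cat > ov.py <<'E'
import sys
from h import *
o=get_obs(); q=o["orientation"]; d=np.array([2*q[1]*q[2],2*q[2]**2-1,0]); p=np.array([*o["tcp_pos"][:2],0]); w=o["gripper_width"]/2; zt=o["tcp_pos"][2]
print(o["tcp_pos"],w*2,o["grasp_force"])
out=[]
for n,(x0,y0) in dict(scene=(135,215),top=(120,140)).items():
    c=capture(n); im=cv2.resize(c["image"][y0:y0+75,x0:x0+65],None,fx=6,fy=6,interpolation=2)[:,:,::-1].copy()
    for s in(-w,w):
        for z in(zt,zt+.04):
            u=((proj(c,p+d*s+[0,0,z])[0]-[x0,y0]+.5)*6).astype(int); cv2.circle(im,tuple(map(int,u)),3,(255,0,255) if z==zt else (255,255,0),-1)
    out.append(im)
cv2.imwrite(sys.argv[1],np.hstack(out))
E
python3 ov.py pics/ov2.png
```

```text
[0.49661892 0.09757533 0.04634992] 0.05017452069159515 0.0
```

View pics/ov2.png

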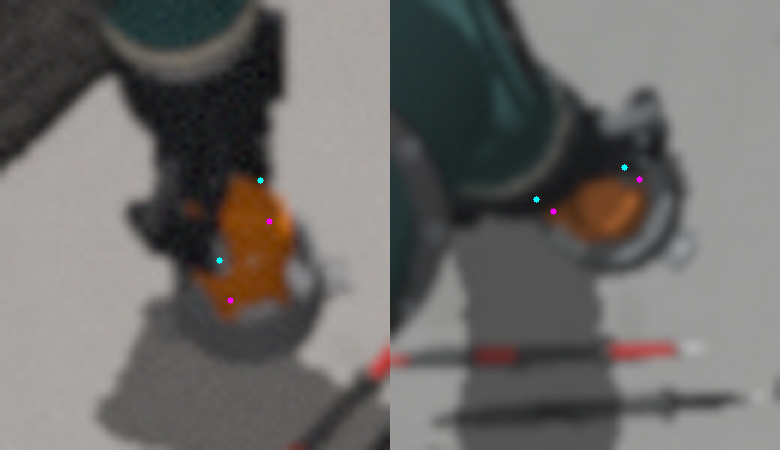

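The scene view shows the visible finger ending near (215,265), about 40 mm above where I projected the tip. The fingers closed to 50 mm with no force, so they are either above the rim or offset from it. I'll check this using the hover picture.

```bash
python3 - <<'E'
from h import *
d=np.array([.376,-.927,0]); p=np.array([.4975,.0914,.208])
c=capture("scene"); t=capture("top")
print("scene -d finger inner/outer by z (hov px)")
for dz in(0,.02,.04,.06):
    for s in(-.0425,-.057,.0425,.057):
        q=p+d*s+[0,0,dz]; print(dz,s,((proj(c,q)[0]-[110,190])*3).round(),((proj(t,q)[0]-[100,130])*3+[390,0]).round())
im=cv2.imread("pics/hov.png"); cv2.imwrite("pics/hov2.png",np.hstack([cv2.resize(im[0:150,80:230],None,fx=2.6,fy=2.6),cv2.resize(im[0:150,470:620],None,fx=2.6,fy=2.6)]))
E
```

```text
scene -d finger inner/outer by z (hov px)
0 -0.0425 [162. 146.] [482. 114.]
0 -0.057 [155. 158.] [468. 119.]
0 0.0425 [199.  76.] [563.  84.]
0 0.057 [205.  65.] [577.  79.]
0.02 -0.0425 [159. 133.] [476. 110.]
0.02 -0.057 [152. 146.] [462. 115.]
0.02 0.0425 [196.  63.] [559.  80.]
0.02 0.057 [203.  52.] [573.  75.]
0.04 -0.0425 [155. 121.] [471. 107.]
0.04 -0.057 [149. 134.] [456. 112.]
0.04 0.0425 [194.  51.] [555.  76.]
0.04 0.057 [200.  39.] [569.  71.]
0.06 -0.0425 [152. 108.] [465. 103.]
0.06 -0.057 [145. 121.] [450. 108.]
0.06 0.0425 [191.  38.] [550.  72.]
0.06 0.057 [197.  26.] [565.  67.]
```

View pics/hov2.png

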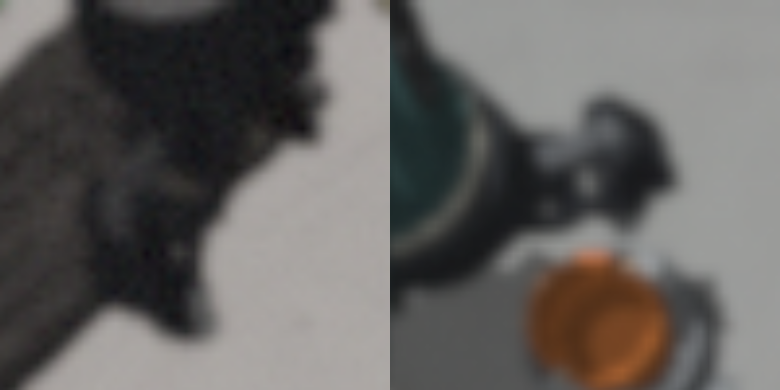

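Both views put the tips about 35 mm higher than I assumed, with no lateral offset, so the fingers closed just above the rim. I'll open and go lower in small steps, watching the force.

Request:
apply_moves(
  slide=[
    [0,0,0],
    [0,0,0],
    [0,0,0],
    [0,0,0.5],
    [0,0,0.5],
    [0,0,0.5],
    [0,0,0.5],
    [0,0,0],
  ],
  delta_rot=[
    [0,0,0],
    [0,0,0],
    [0,0,0],
    [0,0,0],
    [0,0,0],
    [0,0,0],
    [0,0,0],
    [0,0,0],
  ],
  jaw=[8.5,8.5,8.5,8.5,8.5,8.5,8.5,8.5],
)

```text
clock: 5.57
tcp_pos: [0.4958, 0.0974, 0.0252]
orientation: [0.0, 0.982, 0.191, -0.001]
contact_force: [-1.2, -0.2, -0.3]
gripper_width: 0.0848
grasp_force: 0.0
```

Request:
apply_moves(
  slide=[
    [0,0,0],
    [0,0,0],
    [0,0,0],
    [0,0,0],
    [0,0,0],
    [0,0,0],
  ],
  delta_rot=[
    [0,0,0],
    [0,0,0],
    [0,0,0],
    [0,0,0],
    [0,0,0],
    [0,0,0],
  ],
  jaw=[7,6,5,5,5,5],
)

```text
clock: 6.07
tcp_pos: [0.4971, 0.0976, 0.0269]
orientation: [0.0, 0.982, 0.191, 0.001]
contact_force: [-0.2, -0.5, 4.9]
gripper_width: 0.0539
grasp_force: 41.8
```

```bash
python3 ov.py pics/ov3.png
```

```text
[0.4971334  0.0976383  0.02685051] 0.05388422365000811 41.79214088508161
```

View pics/ov3.png

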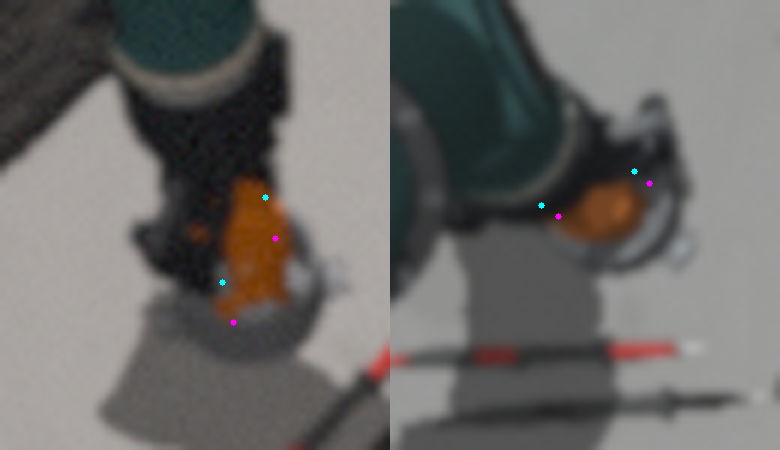

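Request:
apply_moves(
  slide=[
    [0,0,0],
    [0,0,0],
    [0,0,0],
    [-0.5,0,0.4],
    [0,0,0.4],
    [0,0,0],
  ],
  delta_rot=[
    [0,0,0],
    [0,0,0],
    [0,0,0],
    [0,0,0],
    [0,0,0],
    [0,0,0],
  ],
  jaw=[8.5,8.5,8.5,8.5,8.5,8.5],
)

```text
clock: 6.67
tcp_pos: [0.4907, 0.0953, 0.0174]
orientation: [0.0, 0.982, 0.191, -0.001]
contact_force: [0.3, -0.6, -1.0]
gripper_width: 0.085
grasp_force: 0.0
```

Request:
apply_moves(
  slide=[
    [0,0,0],
    [0,0,0],
    [0,0,0],
    [0,0,0],
    [0,0,0],
    [0,0,0],
  ],
  delta_rot=[
    [0,0,0],
    [0,0,0],
    [0,0,0],
    [0,0,0],
    [0,0,0],
    [0,0,0],
  ],
  jaw=[7,6,5,5,5,5],
)

```text
clock: 7.17
tcp_pos: [0.4924, 0.0957, 0.0187]
orientation: [0.0, 0.982, 0.191, 0.0]
contact_force: [-1.2, -0.3, 4.6]
gripper_width: 0.0541
grasp_force: 41.3
```

Request:
apply_moves(
  slide=[
    [0,0,0],
    [0,0,0],
    [0,0,0],
    [0.4,0,0],
    [0,0,0],
  ],
  delta_rot=[
    [0,0,0],
    [0,0,0],
    [0,0,0],
    [0,0,0],
    [0,0,0],
  ],
  jaw=[8.5,8.5,8.5,8.5,8.5],
)

```text
clock: 7.58
tcp_pos: [0.4968, 0.0977, 0.0183]
orientation: [-0.0, 0.982, 0.191, 0.001]
contact_force: [0.7, -0.3, 0.4]
gripper_width: 0.0852
grasp_force: 0.0
```

Request:
apply_moves(
  slide=[
    [0,0,0],
    [0,0,0],
    [0,0,0],
    [0,0,0],
    [0,0,0],
    [0,0,0],
  ],
  delta_rot=[
    [0,0,0],
    [0,0,0],
    [0,0,0],
    [0,0,0],
    [0,0,0],
    [0,0,0],
  ],
  jaw=[7,6,5,5,5,5],
)

```text
clock: 8.08
tcp_pos: [0.4959, 0.0972, 0.0187]
orientation: [0.0, 0.982, 0.191, 0.0]
contact_force: [0.1, -1.6, 4.5]
gripper_width: 0.0543
grasp_force: 41.4
```

Request:
apply_moves(
  slide=[
    [0,0,0],
    [0,0,0],
    [0,0,0],
    [0,0,0],
  ],
  delta_rot=[
    [0,0,-3],
    [0,0,-6],
    [0,0,-6],
    [0,0,0],
  ],
  jaw=[5,5,5,5],
)

```text
clock: 8.42
tcp_pos: [0.497, 0.0978, 0.0187]
orientation: [-0.0, 0.948, 0.319, 0.001]
contact_force: [0.7, 0.2, 3.9]
gripper_width: 0.054
grasp_force: 41.6
```

```bash
python3 go.py; python3 -c "
from h import *
o=get_obs(); print(o['contact_force'],o['ft_torque'],o['gripper_width'],o['grasp_force'])"
```

```text
8.4167 [0.497  0.0978 0.0187] J [-0.17  0.62 -0.15  2.21  0.26  0.33 -1.47] xaxis [0.797 0.604 0.003] z [ 0.0023  0.0015 -1.    ]
[0.70898529 0.18878795 3.94689701] [ 0.11505272 -0.21947947  0.01915337] 0.0540224533151175 41.62841470582208
```

Request:
apply_moves(
  slide=[
    [0,0,0],
    [0,0,0],
    [0,0,0],
    [0,0,0],
    [0,0,0],
    [0,0,0],
    [0,0,0],
    [0,0,0],
    [0,0,0],
  ],
  delta_rot=[
    [0,0,-4],
    [0,0,-6.5],
    [0,0,-6.5],
    [0,0,-6.5],
    [0,0,-6.5],
    [0,0,-6.5],
    [0,0,-6.5],
    [0,0,-3],
    [0,0,0],
  ],
  jaw=[5,5,5,5,5,5,5,5,5],
)

```text
clock: 9.17
tcp_pos: [0.4965, 0.0977, 0.0187]
orientation: [-0.0, 0.749, 0.662, 0.001]
contact_force: [0.7, 0.1, 4.4]
gripper_width: 0.0541
grasp_force: 41.8
```

```bash
python3 go.py; python3 -c "
from h import *
o=get_obs(); print(o['contact_force'],o['ft_torque'],o['gripper_width'],o['grasp_force'])"
```

```text
9.1667 [0.4965 0.0977 0.0187] J [-0.03  0.63 -0.35  2.2   0.55  0.39 -0.95] xaxis [0.122 0.992 0.001] z [ 0.0012  0.0013 -1.    ]
[0.67653287 0.11312048 4.39092753] [ 0.06793276 -0.13008461 -0.01791164] 0.05413474327417905 41.80670449053622
```

Request:
apply_moves(
  slide=[
    [0,0,-0.3],
    [0,0,-0.4],
    [0,0,-0.4],
    [0,0,0],
  ],
  delta_rot=[
    [0,0,0],
    [0,0,0],
    [0,0,0],
    [0,0,0],
  ],
  jaw=[5,5,5,5],
)

```text
clock: 9.5
tcp_pos: [0.4955, 0.0971, 0.0299]
orientation: [0.0, 0.749, 0.663, -0.0]
contact_force: [0.1, 0.3, -0.9]
gripper_width: 0.054
grasp_force: 42.2
```

Request:
apply_moves(
  slide=[
    [0,0,-1],
    [0,0,-2],
    [0,0,-2],
    [0,0,-2],
    [0,0,-2],
    [0,0,-1.5],
    [0,0,-0.8],
    [0,0,0],
  ],
  delta_rot=[
    [0,0,0],
    [0,0,0],
    [0,0,0],
    [0,0,0],
    [0,0,0],
    [0,0,0],
    [0,0,0],
    [0,0,0],
  ],
  jaw=[5,5,5,5,5,5,5,5],
)

```text
clock: 10.17
tcp_pos: [0.4967, 0.0975, 0.1443]
orientation: [0.001, 0.749, 0.663, 0.001]
contact_force: [0.4, 0.6, -0.2]
gripper_width: 0.0541
grasp_force: 42.3
```

```bash
python3 go.py .5125 -.240 .142; python3 - <<'E'
from h import *
o=get_obs(); print(o['contact_force'],o['gripper_width'],o['grasp_force'])
c=capture("scene"); t=capture("top")
a=cv2.resize(c["image"][170:300,120:260][:,:,::-1],None,fx=2.8,fy=2.8); b=cv2.resize(t["image"][110:240,120:260][:,:,::-1],None,fx=2.8,fy=2.8)
cv2.imwrite("pics/lift.png",np.hstack([a,b]))
E
```

```text
10.1667 [0.4967 0.0975 0.1443] J [ 0.13  0.44 -0.54  2.13  0.36  0.66 -0.78] xaxis [0.121 0.993 0.001] z [ 3.4e-03  6.0e-04 -1.0e+00]
tool cm [-33.31   5.66   0.22]
[ 0.42765206  0.56815685 -0.22301341] 0.05413079525145358 42.26585252756195
```

View pics/lift.png

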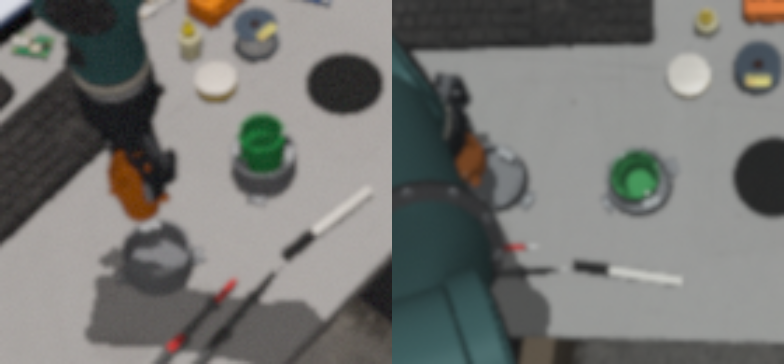

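Lift view: the orange cup is in the gripper at scene (135,185), its holder at (155,255) is empty, and the green cup is still in place at (262,143). Moving on to the pad.

Request:
apply_moves(
  slide=[
    [-1.5,0.3,0],
    [-3,0.5,0],
    [-3.5,0.6,0],
    [-3.5,0.6,0],
    [-3.5,0.6,0],
    [-3.5,0.6,0],
    [-3.5,0.6,0],
    [-3.5,0.6,0],
    [-3,0.5,0],
    [-2,0.3,0],
  ],
  delta_rot=[
    [0,0,0],
    [0,0,0],
    [0,0,0],
    [0,0,0],
    [0,0,0],
    [0,0,0],
    [0,0,0],
    [0,0,0],
    [0,0,0],
    [0,0,0],
  ],
  jaw=[5,5,5,5,5,5,5,5,5,5],
)

```text
clock: 11.1
tcp_pos: [0.5089, -0.2159, 0.1406]
orientation: [-0.001, 0.75, 0.661, -0.001]
contact_force: [0.0, -0.6, -1.9]
gripper_width: 0.054
grasp_force: 42.2
```

Request:
apply_moves(
  slide=[
    [-1.4,0.3,0],
    [0,0,0],
  ],
  delta_rot=[
    [0,0,0],
    [0,0,0],
  ],
  jaw=[5,5],
)

```text
clock: 11.27
tcp_pos: [0.5107, -0.2298, 0.1409]
orientation: [-0.0, 0.751, 0.661, -0.001]
contact_force: [-0.1, 0.1, -0.8]
gripper_width: 0.054
grasp_force: 42.2
```

```bash
python3 go.py .5125 -.240 .018; python3 m2.py | grep -v small;python3 -c "
from h import *
o=get_obs(); print(o['contact_force'],o['gripper_width'],o['grasp_force'])"
```

```text
11.2667 [ 0.5107 -0.2298  0.1409] J [ 0.72  0.5  -0.51  2.01  0.37  0.72 -0.15] xaxis [ 0.127  0.992 -0.001] z [-2.1e-03 -6.0e-04 -1.0e+00]
tool cm [-0.98  0.33 12.29]
padT 0.004 ell ctr 499.4 -230.2 axes 123.4 1052.8 bbox [ 434.7 -293.8] [ 593.5 -166. ]
padS 0.004 ell ctr 514.1 -234.1 axes 94.9 101.4 bbox [ 466.8 -284.8] [ 561.1 -184.8]
[ 0.28296462  0.73546613 -1.15486529] 0.05431286402424035 42.20121793066937Traceback (most recent call last):
  File "m2.py", line 17, in <module>
    fit("orgT",T,(138,155,175,190),.079,org); fit("orgS",S,(155,238,195,275),.079,org)
    ~~~^^^^^^^^^^^^^^^^^^^^^^^^^^^^^^^^^^^^^
  File "m2.py", line 7, in fit
    k=max(cv2.findContours(m,0,1)[0],key=cv2.contourArea)
ValueError: max() iterable argument is empty
```

Centre over the pad, then descend to about 10 mm above contact.

Request:
apply_moves(
  slide=[
    [-0.9,0.3,1],
    [0,0,2],
    [0,0,2.5],
    [0,0,2.5],
    [0,0,1.7],
    [0,0,1.0],
    [0,0,0.5],
    [0,0,0],
  ],
  delta_rot=[
    [0,0,0],
    [0,0,0],
    [0,0,0],
    [0,0,0],
    [0,0,0],
    [0,0,0],
    [0,0,0],
    [0,0,0],
  ],
  jaw=[5,5,5,5,5,5,5,5],
)

```text
clock: 12.03
tcp_pos: [0.5133, -0.2341, 0.0294]
orientation: [-0.001, 0.748, 0.664, -0.0]
contact_force: [-1.2, -0.1, -0.4]
gripper_width: 0.0541
grasp_force: 42.2
```

```bash
python3 go.py .5125 -.240 .018; cat > chk.py <<'E'
from h import *
o=get_obs(); print(o['contact_force'],o['gripper_width'],o['grasp_force'])
c=capture("scene"); h=cv2.cvtColor(c["image"],cv2.COLOR_RGB2HSV)
m=((h[...,0]>=3)&(h[...,0]<=20)&(h[...,1]>110)).astype(np.uint8); m[:178]=0; m[235:]=0; m[:,:215]=0; m[:,280:]=0
ys,xs=np.nonzero(m); print("orange scene",len(xs),xs.min(),xs.max(),ys.min(),ys.max())
lo=xs[ys>=ys.max()-1].mean(); print("lowest foot px",lo,ys.max(),"-> bench z.004",ray(c,(lo,ys.max()+.5),.004).round(4))
print("expected foot near-edge px",proj(c,[[.5125-.0168,-.24+.0108,z] for z in(.004,.014,.024)]).round(1).tolist())
E
python3 chk.py
```

```text
12.0333 [ 0.5133 -0.2341  0.0294] J [ 0.63  0.66 -0.39  2.07  0.5   0.51 -0.26] xaxis [0.119 0.993 0.001] z [-0.0016  0.0011 -1.    ]
tool cm [-0.59 -0.01  1.14]
[-1.21814688 -0.05017886 -0.39934032] 0.05406795411813059 42.21463771535127
orange scene 310 231 250 179 207
lowest foot px 238.0 207 -> bench z.004 [ 0.5027 -0.1999  0.004 ]
expected foot near-edge px [[245.0, 203.5], [244.9, 201.7], [244.9, 200.0]]
```

```bash
cat >> chk.py <<'E'
p=o["tcp_pos"]; a=np.linspace(0,6.28,60)
def ext(r,z):
    u=proj(c,np.c_[p[0]+r*np.cos(a),p[1]+r*np.sin(a),0*a+z]); return u.min(0).round(1),u.max(0).round(1)
b=p[2]-.0187+.005
print("foot",ext(.02,b),"collar low",ext(.028,b+.048),"rim",ext(.028,b+.074))
for y in range(ys.min(),ys.max()+1,2): print(y,xs[ys==y].min(),xs[ys==y].max(),end=" | ")
t=capture("top"); h=cv2.cvtColor(t["image"],cv2.COLOR_RGB2HSV)
m=((h[...,0]>=3)&(h[...,0]<=20)&(h[...,1]>110)).astype(np.uint8); m[:140]=0; m[200:]=0; m[:,:230]=0; m[:,285:]=0
Y,X=np.nonzero(m); c=t; print("\ntop orange",len(X),(X.min(),X.max(),Y.min(),Y.max()) if len(X) else "", "rim exp",ext(.028,b+.074))
E
python3 chk.py
```

```text
[ 1.13163238 -0.12342398 -0.46638345] 0.054192893360733047 42.21513421427517
orange scene 304 231 250 179 204
lowest foot px 240.125 204 -> bench z.004 [ 0.5058 -0.2147  0.004 ]
expected foot near-edge px [[245.0, 203.5], [244.9, 201.7], [244.9, 200.0]]
foot (array([236.3, 193.3]), array([247.7, 202.2])) collar low (array([233.6, 182.8]), array([249.9, 195.3])) rim (array([233.4, 177.9]), array([249.9, 190.4]))
179 235 236 | 181 234 241 | 183 234 248 | 185 233 244 | 187 233 244 | 189 233 243 | 191 233 243 | 193 232 250 | 195 231 250 | 197 234 248 | 199 234 246 | 201 235 245 | 203 237 243 | 
top orange 0  rim exp (array([245.4, 159. ]), array([262.7, 176.1]))
```

The cup's outline matches the prediction within about 1–2 px. Lowering in small steps.

Request:
apply_moves(
  slide=[
    [-0.4,0,0.2],
    [0,0,0.2],
    [0,0,0.2],
    [0,0,0],
  ],
  delta_rot=[
    [0,0,0],
    [0,0,0],
    [0,0,0],
    [0,0,0],
  ],
  jaw=[5,5,5,5],
)

```text
clock: 12.52
tcp_pos: [0.5129, -0.2397, 0.0243]
orientation: [-0.0, 0.749, 0.663, -0.0]
contact_force: [0.7, 0.5, -0.7]
gripper_width: 0.0541
grasp_force: 42.2
```

Request:
apply_moves(
  slide=[
    [0,0,0.2],
    [0,0,0.1],
    [0,0,0],
  ],
  delta_rot=[
    [0,0,0],
    [0,0,0],
    [0,0,0],
  ],
  jaw=[5,5,5],
)

```text
clock: 12.77
tcp_pos: [0.513, -0.2393, 0.0212]
orientation: [-0.0, 0.749, 0.663, -0.0]
contact_force: [-0.3, -0.5, -0.7]
gripper_width: 0.054
grasp_force: 42.2
```

Request:
apply_moves(
  slide=[
    [0,0,0.1],
    [0,0,0.1],
    [0,0,0],
  ],
  delta_rot=[
    [0,0,0],
    [0,0,0],
    [0,0,0],
  ],
  jaw=[5,5,5],
)

```text
clock: 13.02
tcp_pos: [0.513, -0.2393, 0.0192]
orientation: [-0.0, 0.749, 0.663, -0.0]
contact_force: [-0.1, -0.8, -1.8]
gripper_width: 0.054
grasp_force: 42.2
```

Request:
apply_moves(
  slide=[
    [0,0,0.1],
    [0,0,0.1],
    [0,0,0],
  ],
  delta_rot=[
    [0,0,0],
    [0,0,0],
    [0,0,0],
  ],
  jaw=[5,5,5],
)

```text
clock: 13.27
tcp_pos: [0.5133, -0.2394, 0.0177]
orientation: [0.0, 0.749, 0.663, -0.0]
contact_force: [-0.3, 0.1, 2.5]
gripper_width: 0.0541
grasp_force: 42.4
```

Contact at 2.5 N, at the expected height. Releasing slowly, then retreating straight up.

Request:
apply_moves(
  slide=[
    [0,0,0.05],
    [0,0,0],
    [0,0,0],
    [0,0,0],
    [0,0,0],
    [0,0,0],
    [0,0,0],
    [0,0,0],
  ],
  delta_rot=[
    [0,0,0],
    [0,0,0],
    [0,0,0],
    [0,0,0],
    [0,0,0],
    [0,0,0],
    [0,0,0],
    [0,0,0],
  ],
  jaw=[5,5.4,5.6,6,7,8.5,8.5,8.5],
)

```text
clock: 13.93
tcp_pos: [0.513, -0.2393, 0.0167]
orientation: [-0.0, 0.749, 0.663, -0.0]
contact_force: [-0.2, -0.1, -0.3]
gripper_width: 0.0852
grasp_force: 0.0
```

Request:
apply_moves(
  slide=[
    [0,0,-0.5],
    [0,0,-1.5],
    [0,0,-2.5],
    [0,0,-3],
    [0,0,-3],
    [0,0,-3],
    [0,0,-1.5],
    [0,0,0],
  ],
  delta_rot=[
    [0,0,0],
    [0,0,0],
    [0,0,0],
    [0,0,0],
    [0,0,0],
    [0,0,0],
    [0,0,0],
    [0,0,0],
  ],
  jaw=[8.5,8.5,8.5,8.5,8.5,8.5,8.5,8.5],
)

```text
clock: 14.6
tcp_pos: [0.516, -0.2401, 0.1712]
orientation: [0.004, 0.749, 0.663, 0.002]
contact_force: [0.9, -0.3, -0.1]
gripper_width: 0.0848
grasp_force: 0.0
```

```bash
cat > fin.py <<'E'
from h import *
o=get_obs(); c=capture("scene"); h=cv2.cvtColor(c["image"],cv2.COLOR_RGB2HSV)
m=((h[...,0]>=3)&(h[...,0]<=20)&(h[...,1]>110)).astype(np.uint8); m[:172]=0; m[235:]=0; m[:,:215]=0; m[:,280:]=0
ys,xs=np.nonzero(m); print(o["tcp_pos"],o["contact_force"].round(1))
for y in range(ys.min(),ys.max()+1,2): print(y,xs[ys==y].min(),xs[ys==y].max(),end=" | ")
a=np.linspace(0,6.28,60)
for r,z in((.02,.004),(.028,.052),(.028,.078)):
    u=proj(c,np.c_[.5131+r*np.cos(a),-.2394+r*np.sin(a),0*a+z]); print(z,u.min(0).round(1),u.max(0).round(1))
g=((h[...,0]>=55)&(h[...,0]<=85)&(h[...,1]>130)).astype(np.uint8); g[:203]=0;g[240:]=0;g[:,:195]=0;g[:,230:]=0
print("green",g.sum(),np.argwhere(g).mean(0)[::-1])
E
python3 fin.py
```

```text
[ 0.51602438 -0.24006358  0.17119433] [ 0.9 -0.3 -0.1]
181 239 242 | 183 236 246 | 185 235 248 | 187 234 247 | 189 234 248 | 191 234 249 | 193 233 249 | 195 232 251 | 197 234 251 | 199 234 247 | 201 235 247 | 203 236 246 | 205 239 242 | 0.004 [237.5 194.9] [248.8 203.7]
0.052 [234.9 184.5] [251.  196.9]
0.078 [234.6 179.6] [251.  192.1]
green 224 [213.20982143 220.76339286]
```

The cup stands upright within about 5 mm of the pad's centre, the green cup hasn't moved, and the gripper is clear. Handing in.

```bash
python3 -c "
from workcell import *
print(job_done())"
```

```text
the job is handed in; nothing more can be done
None
```

I twisted the orange cup about 61° in its holder, pulled it straight up, and set it down upright on the 100 mm black pad, about 5 mm off centre by the last camera check. The green cup didn't move, and I handed the job in at about 15 s without seeing the judge's verdict.

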